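# Reset the pump controller through its sunken key

## Robot

A 6-joint arm with a two-finger parallel gripper is mounted at the origin on the work surface; the furniture and walls round the work are solid. World frame = base frame: x ahead of the robot, y to its left, z up, the work surface at z = 0. Lengths are in m, angles in rad, forces in N, time in s.
With the tool pointing down it reaches from about 0.425 to 1.125 m from the base axis. Payload 14.9 kg.
Tool frame: the origin (TCP) lies at the very end of the fingers, on their centre line; the grasp point (between the pads) lies 19 mm behind it; z points along the fingers, y is the line along which they close (so a half turn about z gives the same grasp; the last joint's range is limited). The gripper opens to 91 mm and grips with 3 to 60 N. Pads are 32 mm wide; open, the fingers measure 118 mm over their backs; the gripper's body (76 mm by 178 mm) begins 60 mm behind the grasp point.
Start: joints at [-1.304, 0.379, 1.734, -0, 1.028, -0.033], TCP at [0.207, -0.669, 0.214] pointing down, gripper open.
Joint ranges: [-2.77, 2.77], [-0.74, 2.19], [0, 2.66], [-1.06, 4.2], [0.31, 2.87], [-3.08, 3.08]. Speed limits (rad/s): [1.89, 1.89, 2.39, 3.14, 3.14, 3.14].

## Interface

Orientations are given as a rotation vector (axis times angle).
In Python, from rig import r gives the robot as it stands.
- The arm moves only by the shell command python3 -m inch 'ROWS' [FORCE]. ROWS is JSON, a list of rows, each a list of 7 numbers: the opening, from -1 (shut) to 1 (fully open), then the shift along the tool's x, y, z in cm, then the turn, a rotation vector about the tool's x, y, z in degrees. In form: [[claw, tx, ty, tz, wx, wy, wz], ...]. A call has 1 to 12 rows; each row shifts and turns the commanded pose from where the row before left it, along the tool's axes as they then stand; what a row does not reach is not made up. A row lasts 1/12 s, in which the tool goes at most 41.7 mm and 7.16 degrees, less where a joint would pass 70% of its speed; a pose out of reach is approached as far as the arm can. A call with a gripper value outside its range is refused whole. The fingers move at their own pace and stop on an object; FORCE is the grip in N (left out, the last holds). Time passes only in rows, so rows that do not move let the fingers close. It gives the time, the measured TCP pose, the force, the opening and the grip force at its end, in the units of the state.
- r.observe(): the state, without advancing time (a new reading comes with each control period).
- r.capture(name): name is "scene" or "top" or "wrist"; returns (picture, depth): 400x640x3 uint8, red, green, blue; 400x640 float32, m along the optical axis (not along the pixel's ray), 0 where there is no reading.
- r.calibration(name): a dict with "camera_matrix" (3x3 intrinsics, pixels), "distortion" ([k1, k2, p1, p2, k3] as OpenCV has them; the pictures are not rectified), "rvec" (rotation vector, rad) and "tvec" (3), from world to camera coordinates, as OpenCV has them. Camera axes: x right, y down, z forward; pixel columns grow to the right and rows downward; lengths in m; the calibration is good to about 2 mm. A picture is of the moment at which its call begins: read the wrist's pose just before it. calibration takes no time and is no camera call; for the wrist camera it gives the pose at the moment of the call.
- r.finish_job(): hands the job in; it is judged then, once.
The state is a dict: "time_s": time; "q": joint angles; "joint_velocities": joint speeds; "tau": joint torques, N m; "eef_pos": TCP position; "tcp_rot": TCP orientation; "wrist_force": force on the tool from outside, world axes, zero at the start; "moment": the same for the moment, N m; "grip_width": opening from 0.0 (shut) to 1.0 (fully open); "grasp_force": force on a finger pad.
Only numpy, scipy, OpenCV 4.12 (cv2) and the standard library are available. Lean on these libraries where they do the work, as an engineer would, in place of code of your own. Each camera call takes 0.05 s, during which the arm holds its last target. There are 200 camera calls.

## Task

The pump controller (the longer of the two grey control boxes, with the round cap in a channel on its top) needs a reset. Using only your fingertips, push the cap along its channel until the well under it is completely uncovered, reach into the well and press the sunken key all the way down, keeping it down for two to three seconds, then let it up and push the cap back so that it covers the whole well again. Slide the cap, never pick it up, and leave the key of the shorter box and everything else on the bench alone.

Things in the scene. Friction and masses are not known exactly. Their poses are not given: they have to be found in the camera images.
- pump_controller: the longer grey box, fixed, 110 (x) x 220 (y) mm, flat top (deck) 60 mm above the bench. Origin: centre of the underside; x runs from the front (display) to the back (three hose barbs), y along its length. Rails on the deck, 10 mm high, inner faces at x = -36.5 and +36.5 mm, y -98 to +98 mm, make a channel along y without end stops. Well at x = 0, y = -41 mm; the free stretch is at +y of it
- pump_controller_well (a point): centre of the mouth of the round well in the long box, in the plane of the deck: the well is 46 mm across with straight walls; the axes are those of the box
- cap_centre (a point): centre (half-way up) of the loose round cap, 68 mm across, 22 mm high, 40 to 85 g, that lies flat on the deck in the channel and covers the well at the start, up to 6 mm off centre; it slides easily, has 2.5 mm of play to each rail, and bridges the well without dropping in
- pump_key_top (a point): centre of the top of the round key, 26 mm across, in the middle of the long box's well; 22 mm below the deck when up
- pump_key (a joint): travel of that key in m: 0 up, 0.006 all the way down. A spring pushes it back up: about 1.2 N starts it, about 5 N brings it all the way down
- valve_controller: the shorter grey control box, fixed to the bench, 110 x 130 mm, deck 60 mm above the bench, one brass hose barb, an open well without a cap at its centre; not to be used. Origin at the centre of its underside
- valve_key (a joint): travel of the key in the short box's well in m, 0 up, 0.006 down; leave it alone
- tin: loose round tin, 75 mm across, 58 mm high, standing nearest the robot between the boxes; bystander. Origin at the centre of its underside
- dropper_bottle: loose small brown bottle, 33 mm across, 102 mm high, standing between the boxes; bystander. Origin at the centre of its underside
- near_pot: loose flower pot, 70 mm across, 66 mm high, standing beyond the bottle between the boxes; bystander. Origin at the centre of its underside
Things that resemble listed ones, but are neither listed nor needed, are in the scene too. There is more than one size of the part that bears cap_centre; the job needs the middle-sized.

How it is judged:
By the outcome, as a careful person would: the job done as asked, in the order asked, and still so for the second after the job is handed in, with the robot touching nothing.
It also fails if it takes over 61 s, if anything falls off the work surface, if the arm or the gripper's body presses on something with over 40 N, if the wrist force passes 120 N, or if a joint passes its speed limit or range.

## Working session

There is one attempt and no reset: what is moved stays moved. The work goes in short steps, Python scripts to look and compute and a shell command to move; the robot and the scene stay as the last step left them, time stands still between calls to the robot, and variables do not carry over. Pictures are saved under pics/ and viewed, at most 10 in all, crops included, and the job is handed in when it is done.

```bash
mkdir -p pics; python3 - <<'E'
from rig import r
import cv2
s=r.observe();print(s['time_s'],s['eef_pos'],s['tcp_rot'],s['grip_width'])
for n in("scene","top"):
    p,d=r.capture(n);cv2.imwrite(f'pics/{n}0.png',p[:,:,::-1]);import numpy as np;np.save(f'{n}_d.npy',d)
    c=r.calibration(n);print(c)
E
```

```text
0.0 [ 0.20661263 -0.66840628  0.2132896 ] [-3.10530405e+00 -4.68999750e-01  2.03682629e-04] 0.9989476956574131
{'camera_matrix': array([[448.85036722,   0.        , 317.96003519],
       [  0.        , 448.85036722, 206.59643958],
       [  0.        ,   0.        ,   1.        ]]), 'distortion': array([-0.10540539,  0.        ,  0.        ,  0.        ,  0.        ]), 'rvec': array([ 2.00374196, -0.76638798,  0.42362219]), 'tvec': array([-0.48886249,  0.21156028,  1.08805548])}
{'camera_matrix': array([[518.60665017,   0.        , 322.77442077],
       [  0.        , 518.60665017, 195.4739566 ],
       [  0.        ,   0.        ,   1.        ]]), 'distortion': array([-0.12298563,  0.        ,  0.        ,  0.        ,  0.        ]), 'rvec': array([ 2.12871339, -2.1462357 ,  0.20529404]), 'tvec': array([-0.11394269,  0.5557782 ,  1.40576247])}
```

View pics/scene0.png

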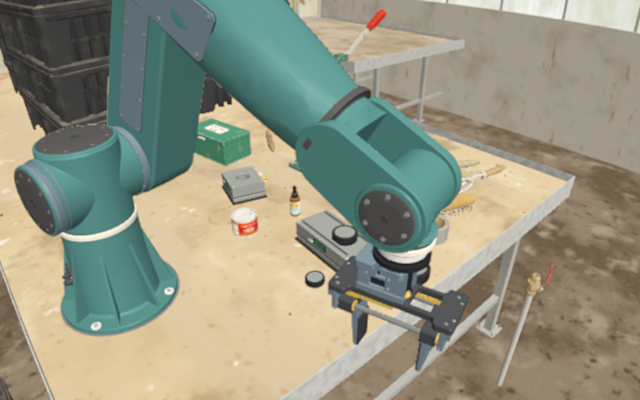

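View pics/top0.png

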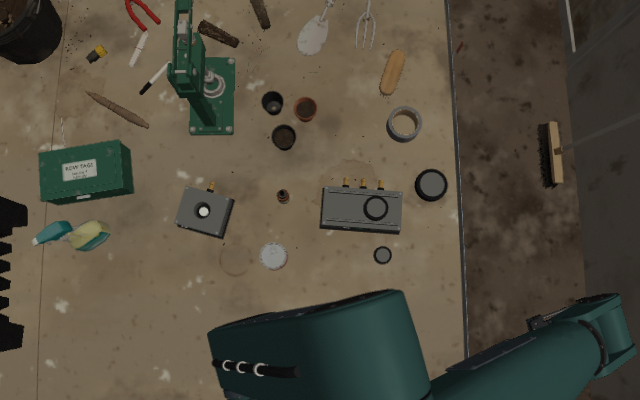

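The long box is at top-picture (361,209), with three barbs. Cap candidates are the one in its channel at (376,208), a large one on the bench at (431,185) and a small one at (383,255). I choose (376,208), the middle-sized one on the deck. The short box is at (205,211), the tin at (273,256) and the bottle at (283,196). I'll check with a close crop.

```bash
cat > h.py <<'E'
import numpy as np,cv2
from rig import r
def world(n,uv,z):
    c=r.calibration(n);R=cv2.Rodrigues(c['rvec'])[0];o=-R.T@c['tvec']
    p=cv2.undistortPoints(np.array(uv,float).reshape(-1,1,2),c['camera_matrix'],c['distortion'])[:,0]
    d=np.c_[p,np.ones(len(p))]@R
    return o+d*((z-o[2])/d[:,2])[:,None]
def pix(n,P):
    c=r.calibration(n);return cv2.projectPoints(np.array(P,float).reshape(-1,1,3),c['rvec'],c['tvec'],c['camera_matrix'],c['distortion'])[0][:,0]
E
python3 - <<'E'
import cv2
p=cv2.imread('pics/top0.png')[165:275,305:455]
cv2.imwrite('pics/c1.png',cv2.resize(p,None,fx=5,fy=5,interpolation=cv2.INTER_CUBIC))
E
```

```text
(no output)
```

View pics/c1.png

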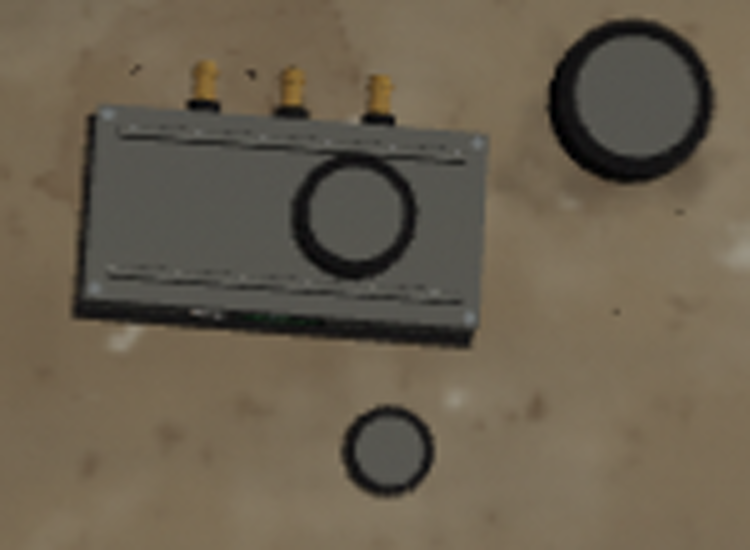

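The crop shows the deck corners at about (97,106), (489,131), (475,328) and (82,300). The cap at (355,215) is between the rails and is larger than the small cap at (388,450) and smaller than the large one at (631,100), so it is the right one.

```bash
python3 - <<'E'
from h import *
f=lambda a:np.array(a)/5+[304.6,164.6]
C=world('top',f([(97,106),(489,131),(475,328),(82,300)]),.06)
print(C.round(4)); L=np.array([[55,110],[55,-110],[-55,-110],[-55,110]])/1e3
c=C[:,:2].mean(0);U,S,V=np.linalg.svd(L.T@(C[:,:2]-c));R=(U@V).T
yaw=np.arctan2(R[1,0],R[0,0]);print('box',c,np.degrees(yaw),((C[:,:2]-c)@R-L).round(4))
cap=world('top',f([(355,215)]),.071)[0,:2];print('cap',cap,'in box',(cap-c)@R)
print('well',c+R@[0,-.041])
s=r.observe();T=cv2.Rodrigues(s['tcp_rot'])[0];print(T.round(3))
d=np.load('top_d.npy')
for u,v in [(330,205),(376,208),(361,209),(361,228)]:print(d[v,u])
E
```

```text
[[ 0.5804 -0.122   0.06  ]
 [ 0.5648 -0.3419  0.06  ]
 [ 0.4539 -0.3301  0.06  ]
 [ 0.4714 -0.1126  0.06  ]]
box [ 0.5176399  -0.22666125] -4.5643233891205774 [[-0.0007 -0.0007]
 [ 0.0012 -0.0011]
 [-0.0003  0.0018]
 [-0.0002 -0.    ]]
cap [ 0.51606304 -0.26368379] in box [ 0.00137434 -0.03703061]
well [ 0.51437719 -0.26753123]
[[ 0.955  0.295 -0.   ]
 [ 0.295 -0.955  0.001]
 [ 0.    -0.001 -1.   ]]
1.4432973
1.4196199
1.4366045
1.4395949
```

```bash
python3 -m inch '[[1,0,0,0,0,0,5.4],[1,0,0,0,0,0,5.4],[1,0,0,0,0,0,5.4],[1,0,0,0,0,0,5.5],[1,1.7,-2.7,0,0,0,0],[1,1.7,-2.7,0,0,0,0],[1,1.7,-2.7,0,0,0,0],[1,1.7,-2.7,0,0,0,0],[1,1.7,-2.7,0,0,0,0],[1,1.7,-2.7,0,0,0,0],[1,1.7,-2.7,0,0,0,0],[1,1.7,-2.7,0,0,0,0]]'
python3 -m inch '[[1,1.7,-2.7,0,0,0,0],[1,1.7,-2.7,0,0,0,0],[1,1.7,-2.7,0,0,0,0],[1,1.7,-2.7,0,0,0,0],[1,1.7,-2.7,0,0,0,0],[1,1.7,-2.7,0,0,0,0],[1,1.7,-2.7,0,0,0,0],[1,1.7,-2.6,0,0,0,0],[1,0,0,0,0,0,0],[1,0,0,0,0,0,0]]'
cat >> h.py <<'E'
B=np.array([.5176,-.2267]);a=np.radians(-4.56);RB=np.array([[np.cos(a),-np.sin(a)],[np.sin(a),np.cos(a)]])
def where():
    s=r.observe();T=cv2.Rodrigues(s['tcp_rot'])[0]
    print(s['time_s'],'box xy mm',((s['eef_pos'][:2]-B)@RB*1e3).round(1),'z',round(s['eef_pos'][2]*1e3,1),'yaw err',round(np.degrees(np.arctan2(T[1,0],T[0,0])-a),2),'tilt',np.degrees(T[:2,2]).round(2),'F',s['wrist_force'].round(2),s['grip_width'])
E
python3 - <<'E'
from h import *
where();p,d=r.capture('wrist');cv2.imwrite('pics/w1.png',p[:,:,::-1]);np.save('w1d.npy',d)
print(pix('wrist',[np.r_[B+RB@q,.06] for q in ([0,-.041],[.0,-.11],[0,.11],[.055,-.041],[-.055,-.041])]).round())
E
```

```text
time_s: 1.1
eef_pos: [0.3599, -0.4627, 0.2137]
tcp_rot: [-3.139, 0.124, 0.0]
wrist_force: [0.6, 0.1, -0.9]
grip_width: 1.004
grasp_force: 0.0
time_s: 1.93
eef_pos: [0.5123, -0.2595, 0.2137]
tcp_rot: [-3.139, 0.12, 0.001]
wrist_force: [-0.5, -1.2, 0.4]
grip_width: 0.999
grasp_force: 0.0
1.9333 box xy mm [ -2.6 -33.1] z 213.7 yaw err 0.17 tilt [-0.02  0.01] F [-0.49 -1.16  0.38] 0.9993972958329614
[[322. 181.]
 [383. 181.]
 [189. 181.]
 [322. 131.]
 [322. 227.]]
```

View pics/w1.png

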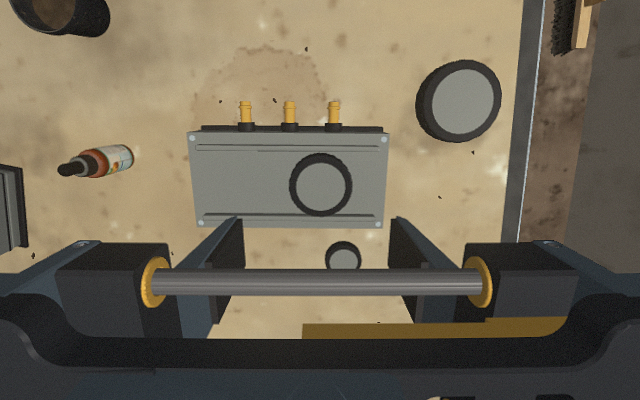

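The wrist picture shows the deck corners at about (189,133), (389,133), (384,228) and (194,228), and the cap centred at about (320,185). I'll refit the box from this closer view.

```bash
python3 - <<'E'
from h import *
C=world('wrist',[(189,132),(389,132),(384,228),(194,228)],.06)
L=np.array([[55,110],[55,-110],[-55,-110],[-55,110]])/1e3
c=C[:,:2].mean(0);U,S,V=np.linalg.svd(L.T@(C[:,:2]-c));R=(U@V).T
print('box',c,np.degrees(np.arctan2(R[1,0],R[0,0])),((C[:,:2]-c)@R-L).round(4))
cap=world('wrist',[(320.5,185)],.071)[0,:2];print('cap in box',(cap-c)@R, 'old frame',(cap-B)@RB, (c-B)@RB)
# depth check: deck edge
d=np.load('w1d.npy');print(d[150:225:15,230],d[185,[195,250,320]])
E
```

```text
box [ 0.5160925  -0.23003247] -4.7703815754351915 [[ 0.0001 -0.0032]
 [ 0.0011  0.0009]
 [ 0.     -0.0013]
 [-0.0012  0.0035]]
cap in box [-0.00042077 -0.0356056 ] old frame [-0.00178929 -0.03904558] [-0.00123779 -0.00344177]
[0.31304836 0.32674986 0.33324584 0.33666432 0.34038648] [0.33443823 0.33378294 0.31054696]
```

```bash
sed -i 's/^B=.*-.2267\]);a/B=np.array([.5164,-.2291]);a/' h.py
python3 -m inch '[[1,0.1,0.3,2,0,0,0],[1,0.1,0.3,2,0,0,0],[1,0,0,2,0,0,0],[1,0,0,2,0,0,0],[1,0,0,2,0,0,0],[1,0,0,1,0,0,0],[1,0,0,1,0,0,0],[1,0,0,0.8,0,0,0],[1,0,0,0.8,0,0,0],[1,0,0,0.5,0,0,0],[1,0,0,0.5,0,0,0],[1,0,0,0,0,0,0]]'
python3 -c "from h import *;where()"
```

```text
time_s: 2.98
eef_pos: [0.5132, -0.2666, 0.0674]
tcp_rot: [-3.139, 0.124, 0.001]
wrist_force: [-0.8, 0.7, 0.5]
grip_width: 0.998
grasp_force: 0.0
2.9833 box xy mm [ -0.2 -37.6] z 67.4 yaw err 0.04 tilt [-0.03  0.01] F [-0.82  0.73  0.51] 0.9983660545930957
```

```bash

python3 -m inch '[[1,0,-0.4,0,0,0,0],[1,0,-0.4,0,0,0,0],[1,0,-0.4,0,0,0,0],[1,0,-0.5,0,0,0,0],[1,0,-0.5,0,0,0,0],[1,0,-0.5,0,0,0,0],[1,0,-0.5,0,0,0,0],[1,0,-0.5,0,0,0,0],[1,0,-0.5,0,0,0,0],[1,0,-0.5,0,0,0,0],[1,0,-0.5,0,0,0,0],[1,0,-0.5,0,0,0,0]]'
python3 -m inch '[[1,0,-0.5,0,0,0,0],[1,0,-0.5,0,0,0,0],[1,0,-0.4,0,0,0,0],[1,0,-0.3,0,0,0,0],[1,0,-0.3,0,0,0,0],[1,0,0,0,0,0,0],[1,0,0.2,0,0,0,0],[1,0,0.2,0,0,0,0],[1,0,0,0,0,0,0]]'
python3 -c "from h import *;where()"
```

```text
time_s: 3.98
eef_pos: [0.5179, -0.2094, 0.0679]
tcp_rot: [3.139, -0.124, 0.0]
wrist_force: [-0.4, -1.1, 0.9]
grip_width: 1.002
grasp_force: 0.7
time_s: 4.73
eef_pos: [0.5191, -0.1944, 0.0679]
tcp_rot: [-3.139, 0.125, 0.0]
wrist_force: [-0.0, 0.0, 0.2]
grip_width: 1.001
grasp_force: 0.0
4.7333 box xy mm [-0.1 34.8] z 67.9 yaw err 0.02 tilt [-0.  0.] F [-0.01  0.02  0.16] 1.0006017192195185
```

```bash

python3 -m inch '[[1,0,0,-1,0,0,0],[1,0,0,-2,0,0,0],[1,0,0,-3,0,0,0],[1,0,0,-3,0,0,0],[1,0,0,-3,0,0,0],[1,0,2.6,0,0,0,0],[1,0,2.6,0,0,0,0],[1,0,2.6,0,0,0,0],[1,0,2.6,0,0,0,0],[1,0,2.4,0,0,0,0],[1,0,0,0,0,0,0],[1,0,0,0,0,0,0]]'
python3 - <<'E'
from h import *
where();p,d=r.capture('wrist');cv2.imwrite('pics/w2.png',p[:,:,::-1]);np.save('w2d.npy',d)
print(pix('wrist',[np.r_[B+RB@q,.06] for q in ([0,-.041],[.055,.11],[.055,-.11],[-.055,-.11],[-.055,.11])]).round())
E
```

```text
time_s: 5.73
eef_pos: [0.5087, -0.3224, 0.1884]
tcp_rot: [3.139, -0.127, 0.0]
wrist_force: [0.5, 2.3, 0.1]
grip_width: 0.999
grasp_force: 0.0
5.7333 box xy mm [ -0.2 -93.6] z 188.4 yaw err -0.07 tilt [ 0.01 -0.  ] F [0.46 2.33 0.05] 0.9992218421789799
[[266. 189.]
 [114. 137.]
 [333. 136.]
 [332. 238.]
 [133. 238.]]
```

View pics/w2.png

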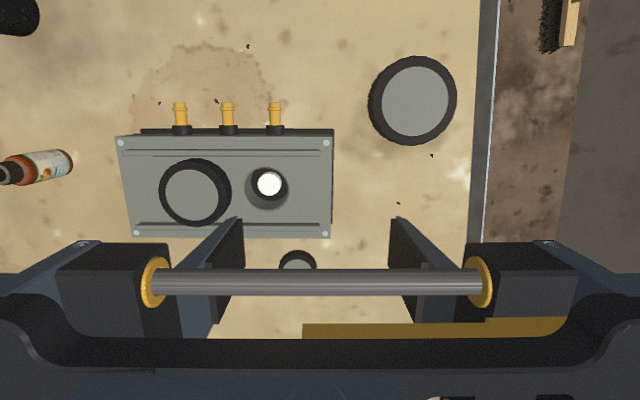

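The well is fully uncovered, with its mouth at (267,188) against a predicted (266,189), and the cap is clear on the left at (195,192). Next I lower the +y finger into the well.

```bash

python3 -m inch '[[1,0,0,2,0,0,0],[1,0,0,3,0,0,0],[1,0,0,3,0,0,0],[1,0,0,2,0,0,0],[1,0,0,1,0,0,0],[1,0,0,1,0,0,0],[1,0,0,0.8,0,0,0],[1,0,0,0.6,0,0,0],[1,0,0,0.5,0,0,0],[1,0,0,0.4,0,0,0],[1,0,0,0,0,0,0],[1,0,0,0,0,0,0]]'
python3 -c "from h import *;where()"
```

```text
time_s: 6.78
eef_pos: [0.5092, -0.3217, 0.0452]
tcp_rot: [3.139, -0.124, 0.0]
wrist_force: [0.3, 0.1, 1.5]
grip_width: 1.001
grasp_force: 0.0
6.7833 box xy mm [  0.2 -92.9] z 45.2 yaw err 0.04 tilt [ 0.01 -0.01] F [0.27 0.14 1.48] 1.000858953554947
```

```bash

python3 -m inch '[[1,0,0,0.4,0,0,0],[1,0,0,0.4,0,0,0],[1,0,0,0.2,0,0,0],[1,0,0,0,0,0,0]]'
python3 -c "from h import *;where()"
```

```text
time_s: 7.12
eef_pos: [0.5093, -0.3217, 0.0347]
tcp_rot: [3.139, -0.124, 0.001]
wrist_force: [0.8, -0.6, 3.4]
grip_width: 1.003
grasp_force: 1.6
7.1167 box xy mm [  0.3 -92.9] z 34.7 yaw err 0.03 tilt [ 0.02 -0.01] F [ 0.8  -0.62  3.43] 1.003193054089453
```

```bash

python3 -m inch '[[1,0,0,0.3,0,0,0],[1,0,0,0.1,0,0,0],[1,0,0,0,0,0,0]]'
python3 -c "from h import *;where()"
```

```text
time_s: 7.37
eef_pos: [0.5094, -0.3218, 0.0319]
tcp_rot: [-3.139, 0.124, -0.0]
wrist_force: [-4.6, 1.7, 20.4]
grip_width: 1.002
grasp_force: 9.9
7.3667 box xy mm [  0.4 -92.9] z 31.9 yaw err 0.04 tilt [0.01 0.  ] F [-4.6   1.66 20.35] 1.0017760855776001
```

```bash

python3 -m inch '[[1,0,0,0,0,0,0],[1,0,0,0,0,0,0],[1,0,0,0,0,0,0],[1,0,0,0,0,0,0],[1,0,0,0,0,0,0],[1,0,0,0,0,0,0],[1,0,0,0,0,0,0],[1,0,0,0,0,0,0],[1,0,0,0,0,0,0],[1,0,0,0,0,0,0],[1,0,0,0,0,0,0],[1,0,0,0,0,0,0]]'
python3 -m inch '[[1,0,0,0,0,0,0],[1,0,0,0,0,0,0],[1,0,0,0,0,0,0],[1,0,0,0,0,0,0],[1,0,0,0,0,0,0],[1,0,0,0,0,0,0],[1,0,0,0,0,0,0],[1,0,0,0,0,0,0],[1,0,0,0,0,0,0],[1,0,0,0,0,0,0],[1,0,0,0,0,0,0],[1,0,0,0,0,0,0]]'
python3 -m inch '[[1,0,0,0,0,0,0],[1,0,0,0,0,0,0],[1,0,0,0,0,0,0],[1,0,0,-1,0,0,0],[1,0,0,-2,0,0,0],[1,0,0,-3,0,0,0],[1,0,0,-3,0,0,0],[1,0,0,-3,0,0,0],[1,0,0,-2,0,0,0],[1,0,0,0,0,0,0]]'
python3 -c "from h import *;where()"
```

```text
time_s: 8.37
eef_pos: [0.5094, -0.3218, 0.0319]
tcp_rot: [3.139, -0.124, 0.001]
wrist_force: [-3.8, 2.0, 19.4]
grip_width: 1.002
grasp_force: 9.6
time_s: 9.37
eef_pos: [0.5094, -0.3218, 0.0319]
tcp_rot: [3.139, -0.124, 0.001]
wrist_force: [-3.4, 1.1, 18.9]
grip_width: 1.001
grasp_force: 9.6
time_s: 10.2
eef_pos: [0.5107, -0.3227, 0.1753]
tcp_rot: [3.136, -0.124, 0.007]
wrist_force: [0.4, -0.5, 0.8]
grip_width: 1.001
grasp_force: 0.0
10.2 box xy mm [  1.8 -93.7] z 175.3 yaw err 0.04 tilt [ 0.27 -0.19] F [ 0.39 -0.51  0.75] 1.0014047000097976
```

```bash

python3 -m inch '[[1,-0.1,-2,0,0,0,0],[1,-0.1,-2.6,0,0,0,0],[1,0,-2.6,0,0,0,0],[1,0,-2.6,0,0,0,0],[1,0,-2.5,0,0,0,0],[1,0,0,0,0,0,0],[1,0,0,2,0,0,0],[1,0,0,2,0,0,0],[1,0,0,2,0,0,0],[1,0,0,1,0,0,0],[1,0,0,0,0,0,0],[1,0,0,0,0,0,0]]'
python3 - <<'E'
from h import *
where();p,d=r.capture('wrist');cv2.imwrite('pics/w3.png',p[:,:,::-1])
E
```

```text
time_s: 11.2
eef_pos: [0.5165, -0.1989, 0.1007]
tcp_rot: [-3.139, 0.124, 0.002]
wrist_force: [0.9, -0.5, -1.0]
grip_width: 0.998
grasp_force: 0.0
11.2 box xy mm [-2.3 30.1] z 100.7 yaw err 0.03 tilt [-0.07  0.03] F [ 0.91 -0.46 -0.99] 0.998012092232562
```

View pics/w3.png

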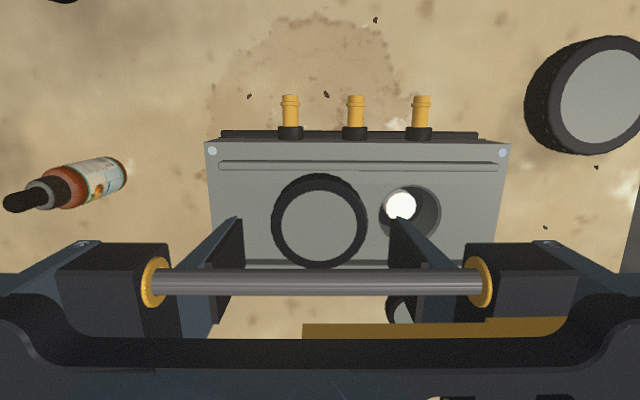

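The cap is centred at (319,222), between the fingers at about (230,230) and (405,230), and the well is open with its key up at (400,205). Next I lower the fingers around the cap and push it back.

```bash

python3 -m inch '[[1,0.2,0,1,0,0,0],[1,0,0,1,0,0,0],[1,0,0,0.8,0,0,0],[1,0,0,0.5,0,0,0],[1,0,0,0,0,0,0],[1,0,0.4,0,0,0,0],[1,0,0.5,0,0,0,0],[1,0,0.5,0,0,0,0],[1,0,0.5,0,0,0,0],[1,0,0.5,0,0,0,0],[1,0,0.5,0,0,0,0],[1,0,0.5,0,0,0,0]]'
python3 -m inch '[[1,0,0.5,0,0,0,0],[1,0,0.5,0,0,0,0],[1,0,0.5,0,0,0,0],[1,0,0.5,0,0,0,0],[1,0,0.5,0,0,0,0],[1,0,0.5,0,0,0,0],[1,0,0.5,0,0,0,0],[1,0,0.5,0,0,0,0],[1,0,0.4,0,0,0,0],[1,0,0.3,0,0,0,0],[1,0,0.2,0,0,0,0],[1,0,0,0,0,0,0]]'
python3 -c "from h import *;where()"
```

```text
time_s: 12.25
eef_pos: [0.5161, -0.2334, 0.0681]
tcp_rot: [3.139, -0.124, 0.0]
wrist_force: [0.8, 0.7, 0.4]
grip_width: 1.001
grasp_force: 0.6
time_s: 13.25
eef_pos: [0.5122, -0.2821, 0.0679]
tcp_rot: [3.139, -0.124, 0.0]
wrist_force: [0.2, 0.7, -0.1]
grip_width: 1.001
grasp_force: 0.0
13.25 box xy mm [  0.  -53.1] z 67.9 yaw err 0.02 tilt [ 0.   -0.01] F [ 0.22  0.73 -0.08] 1.0014923303570915
```

```bash

python3 -m inch '[[1,0,-0.3,0,0,0,0],[1,0,-0.3,0,0,0,0],[1,0,0,0,0,0,0],[1,0,0,-1,0,0,0],[1,0,0,-2,0,0,0],[1,0,0,-3,0,0,0],[1,0,0,-3,0,0,0],[1,0,0,-3,0,0,0],[1,0,0,-1,0,0,0],[1,0,0,0,0,0,0],[1,0,0,0,0,0,0]]'
python3 - <<'E'
from h import *
where();p,d=r.capture('wrist');cv2.imwrite('pics/w4.png',p[:,:,::-1])
t=np.linspace(0,2*np.pi,4,endpoint=False)
print(pix('wrist',[np.r_[B+RB@[.034*np.cos(k),-.041+.034*np.sin(k)],.06] for k in t]).round(),pix('wrist',[np.r_[B+RB@[.034*np.cos(k),-.041+.034*np.sin(k)],.082] for k in t]).round())
p,d=r.capture('top');cv2.imwrite('pics/t4.png',p[:,:,::-1])
E
```

```text
time_s: 14.17
eef_pos: [0.5126, -0.2756, 0.1981]
tcp_rot: [3.139, -0.124, 0.001]
wrist_force: [-0.1, 0.4, -0.5]
grip_width: 0.998
grasp_force: 0.0
14.1667 box xy mm [ -0.  -46.7] z 198.1 yaw err 0.04 tilt [ 0.04 -0.02] F [-0.12  0.38 -0.48] 0.997589805709872
[[311. 155.]
 [279. 187.]
 [311. 217.]
 [342. 187.]] [[310. 158.]
 [277. 192.]
 [311. 224.]
 [344. 192.]]
```

View pics/w4.png

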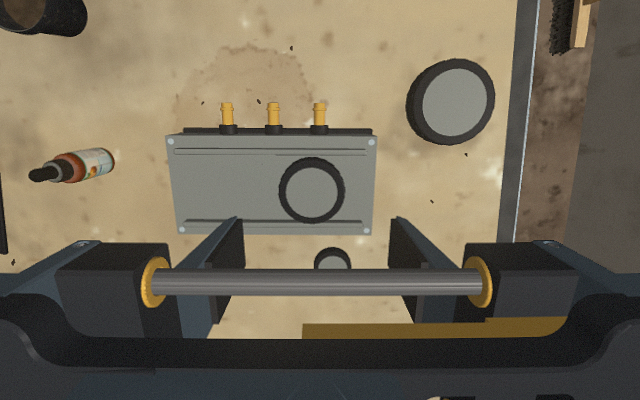

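View pics/t4.png

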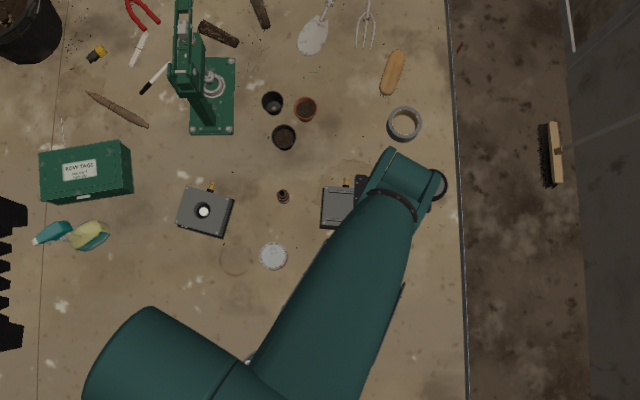

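The wrist picture shows the cap at (311,191), spanning 278–344, against a predicted 277–344 for a cap centred on the well, so the well is covered. In the top picture the bystanders are where they were, and the arm is clear.

```bash
python3 -c "from rig import r;print(r.finish_job())"
```

```text
the job is handed in; nothing more can be done
None
```

I handed the job in at about 14 s of the 61 s: I slid the cap clear, held the pump key at the bottom of its travel for about 2.5 s and released it, then slid the cap back over the well; no verdict came back.

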